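# Dip the vacuum pump's level gauge and present it for reading

### The job

Take the gauge rod from its wooden cradle by the handle and push it, tip first, down the pump's sloping guide tube until its collar stops fully home on the mouth, then draw it right out again. Finish still holding the rod in the gripper, level and still, with its tip a few centimetres above the middle of the white viewing block, touching nothing else. Leave the glassware and the jar where they stand.

Things in the scene. Friction and masses are not known exactly. Their poses are not given: they have to be found in the camera images.
- gauge: Loose bare-metal gauge rod, about 0.15 kg, mass centre within 15 mm of the origin. Origin on its axis at the collar's front face; own -y points along the rod to the tip; z up as it lies. Steel probe 8 mm diameter, 120 mm long, last 10 mm tapering to 4 mm. Collar disc 30 mm diameter, y 0 to +8 mm. Aluminium handle 18 mm wide (x), 22 mm tall (z), y +8 to +92 mm.
- gauge_tip (a point): End of the probe, on the axis, 120 mm from the origin along -y.
- gauge_grip (a point): Point on the axis in the handle, 40 mm behind the collar's front face (y = +40 mm): the free part of the handle to grip across its 18 mm width.
- cradle: Fixed plywood cradle, base 60 x 200 x 6 mm; origin at its underside, right below the gauge's origin at the start, same axes. Two open-topped forks hold the gauge level, axis 60 mm above the bench: one 14 mm long under the handle's tail at y = +84 mm, cheeks up to 65 mm; one under the probe at y = -70 mm, cheeks up to 72 mm. Lift the gauge 20 mm straight up to clear them.
- pump: Fixed grey benchtop vacuum pump, 150 mm wide. Origin on the bench straight below the centre of the guide tube's mouth. Oil box y -50 to -175 mm, 145 mm high, two ports on it up to 181 mm; foot plate y -55 to -415 mm; finned motor behind to y = -400 mm, 183 mm high. The tube sticks out of the oil box towards +y.
- guide: Fixed steel guide tube on the pump. Origin: centre of its mouth, 140 mm above the bench; z runs along the bore outwards, 30 degrees above level, towards the pump's +y. Bore 13 mm diameter, 135 mm deep; tube 21 mm outside; mouth flange 32 mm diameter, 8 mm thick, where the collar stops. Collar home: gauge origin at this origin, gauge +y along this z.
- viewer: Fixed low viewing block, 130 x 110 mm, 20 mm high, grey with a white top plate; origin at the centre of its underside.
- viewer_top (a point): Centre of the white top face, 20 mm above the bench.
- beaker: Bystander: glass beaker, 66 mm in diameter, 85 mm high; origin at its underside's centre.
- flask: Bystander: amber conical flask, 80 mm in diameter, 115 mm high; origin at its underside's centre.
- jar: Bystander: amber jar with black cap, 56 mm in diameter, 85 mm high; origin at its underside's centre.
Not all that is in view belongs to the job. There is more than one size of the gauge; the one meant has the size given above.

How it is judged:
On the way, in this order (a step that is already met when the one before it is completed fails the run):
1. the gauge is in the guide tube with its collar home on the mouth (z of gauge in the frame of guide below 0.003 m and distance between gauge and guide below 0.007 m and angle between the y axis of gauge and the z axis of guide, either way round below 0.09 rad and z of gauge_tip in the frame of guide below -0.11 m), for 0.2 s.
2. the gauge is drawn right out of the tube (z of gauge_tip in the frame of guide above 0.005 m), for 0.1 s.
At the end, for the whole second after the job is handed in: Gauge gripped (over 2 N), still, within 0.12 rad of level, tip within 30 mm horizontally of the viewing block's centre and 12 to 80 mm above its top, touching nothing but the gripper; beaker, flask and jar within 30 mm of their places (horizontal distance between gauge_tip and viewer_top below 0.03 m and z of gauge_tip in the frame of viewer_top between 0.012 and 0.08 m and angle between gauge's own y axis and vertical between 1.4508 and 1.6908 rad and linear speed of gauge below 0.02 m/s and angular speed of gauge below 0.15 rad/s and contact force between the fingers and gauge above 2 N and contact force between gauge and viewer below 0.1 N and contact force between gauge and pump below 0.1 N and contact force between gauge and cradle below 0.1 N and contact force between gauge and beaker below 0.1 N and contact force between gauge and flask below 0.1 N and contact force between gauge and jar below 0.1 N and distance of each of beaker, flask, jar from where it was at the start of the episode below 0.03 m); the arm keeps its last pose, push and grip.
It fails at once if the beaker, flask or jar is pushed away by more than 30 mm (distance of any of beaker, flask, jar from where it was at the start of the episode above 0.03 m).
It also fails if it takes over 54 s, if anything falls off the work surface, if the arm or the gripper's body presses on something with over 40 N, if the wrist force passes 120 N, or if a joint passes its speed limit or range.

### The arm

A 6-joint arm with a two-finger parallel gripper is mounted at the origin on the work surface. World frame = base frame: x ahead of the robot, y to its left, z up, the work surface at z = 0. Lengths are in m, angles in rad, forces in N, time in s.
With the tool pointing down it reaches from about 0.375 to 0.9 m from the base axis. Payload 3.1 kg.
Tool frame: the origin (TCP) lies on the centre line of the jaws, within the pads' length; the fingertips stand 17 mm ahead of it and the grasp point (between the pads) lies 2 mm behind it; y points along the fingers, z is the direction in which the jaws open and shut, and the axes are right-handed (so a half turn about y gives the same grasp; the last joint's range is limited). The gripper opens to 85 mm and grips with 20 to 120 N. Pads are 22 mm wide; open, the fingers measure 114 mm over their backs; the gripper's body (76 mm by 85 mm) begins 54 mm behind the grasp point. The pads swing forward as they close: fully open they stand 13 mm farther back than shut.
Start: joints at [-1.343, 0.527, 1.433, -0, 1.181, -0.178], TCP at [0.247, -0.574, 0.21] pointing down, gripper open.
Joint ranges: [-3.08, 3.08], [-0.75, 2.2], [0.22, 2.44], [-1.43, 4.57], [0, 2.65], [-2.85, 2.85]. Speed limits (rad/s): [2.79, 2.79, 3.14, 3.14, 3.14, 3.14].

### API

Orientations are given as a unit quaternion [x, y, z, w].
In Python, from station import manip gives the robot as it stands.
- The arm moves only by the shell command python3 -m handwheel 'ROWS' [FORCE]. ROWS is JSON, one flat list of numbers, 7 for each row, row after row: the shift along the tool's x, y, z in cm, then the turn, a rotation vector about the tool's x, y, z in rad, then the finger opening in cm, from 0 to 8.54. A call has 1 to 10 rows; each row is the pose to reach, as a shift and turn from the pose commanded when the call began, along the tool's axes at that moment; what a row does not reach only later rows make up. A row lasts 1/12 s, in which the tool goes at most 41.7 mm and 7.16 degrees, less where a joint would pass 70% of its speed; a pose out of reach is approached as far as the arm can. A call with a gripper value outside its range is refused whole. The fingers move at their own pace and stop on an object; FORCE is the grip in N (left out, the last holds). Time passes only in rows, so rows that repeat a pose let the fingers close. It gives the time, the measured TCP pose, the force and the opening at its end, in the units of the state.
- manip.sense(): the state, without advancing time (a new reading comes with each control period).
- manip.snapshot(name): name is "side" or "top" or "wrist"; returns a dict with "frame" (420x560x3 uint8, red, green, blue), "depth" (420x560 float32, m along the optical axis (not along the pixel's ray), 0 where there is no reading), "camera_matrix" (3x3 intrinsics, pixels), "rvec" (rotation vector, rad) and "tvec" (3), from world to camera coordinates, as OpenCV has them. Camera axes: x right, y down, z forward; pixel columns grow to the right and rows downward; lengths in m; the calibration is good to about 2 mm. The wrist camera is an equidistant fisheye: a pixel r from the principal point sees the ray r / f radians off the axis. A picture is of the moment at which its call begins.
- manip.sign_off(): hands the job in, once; it reports no verdict.
The state is a dict: "t": time; "q": joint angles; "qd": joint speeds; "tau": joint torques, N m; "tcp_pos": TCP position; "tool_rot": TCP orientation; "force": force on the tool from outside, world axes, zero at the start; "ft_torque": the same for the moment, N m; "finger_gap": opening from 0.0 (shut) to 1.0 (fully open).
Only numpy, scipy, OpenCV 4.12 (cv2) and the standard library are available. Lean on these libraries where they do the work, as an engineer would, in place of code of your own. Each camera call takes 0.05 s, during which the arm holds its last target.

## Working session

There is one attempt and no reset: what is moved stays moved. The work goes in short steps, Python scripts to look and compute and a shell command to move; the robot and the scene stay as the last step left them, time stands still between calls to the robot, and variables do not carry over. Pictures are saved under pics/ and viewed, and the job is handed in when it is done.

```bash
ls; mkdir -p pics; python3 - <<'E'
from station import manip
import cv2,numpy as np
print(manip.sense())
for n in ["side","top","wrist"]:
    s=manip.snapshot(n)
    cv2.imwrite(f"pics/{n}0.png",cv2.cvtColor(s["frame"],cv2.COLOR_RGB2BGR))
    np.savez(f"{n}0.npz",**s)
    print(n,s["camera_matrix"].tolist(),s["rvec"],s["tvec"])
E
```

```text
pics
{'t': 0.0, 'q': array([-1.34251626e+00,  5.28461693e-01,  1.43390519e+00, -1.25467019e-05,
        1.18137936e+00, -1.78518667e-01]), 'qd': array([-0.00101388,  0.00014227,  0.00011814,  0.00046184, -0.00022028,
       -0.00123429]), 'tau': array([ 5.53967184e-04, -4.42350590e+01, -1.78022951e+01, -3.35221857e-04,
        8.23010691e-03, -6.04834284e-06]), 'tcp_pos': array([ 0.24713319, -0.57323934,  0.20873549]), 'tool_rot': array([-0.14286003,  0.6932905 , -0.69176836,  0.14281394]), 'force': array([ 0.94078536, -0.07998873, -0.46039989]), 'ft_torque': array([-0.0139609 ,  0.01119876,  0.01721136]), 'finger_gap': 1.00287437381135}
side [[527.8037567591834, 0.0, 280.4517574732995], [0.0, 527.8037567591834, 210.91068152147486], [0.0, 0.0, 1.0]] [ 0.56733993 -2.49776338  1.37409887] [0.47010182 0.1697972  1.2100102 ]
top [[470.8431787064695, 0.0, 288.172874543684], [0.0, 470.8431787064695, 209.0742779893543], [0.0, 0.0, 1.0]] [ 2.13364228 -2.1450626   0.13001665] [0.04511651 0.48598829 1.39663322]
wrist [[325.19226210127806, 0.0, 285.53543758432005], [0.0, 325.19226210127806, 208.74969322942093], [0.0, 0.0, 1.0]] [-2.39107979  1.57197772  0.26041466] [-0.62242269 -0.0418041   0.38177396]
```

View pics/side0.png

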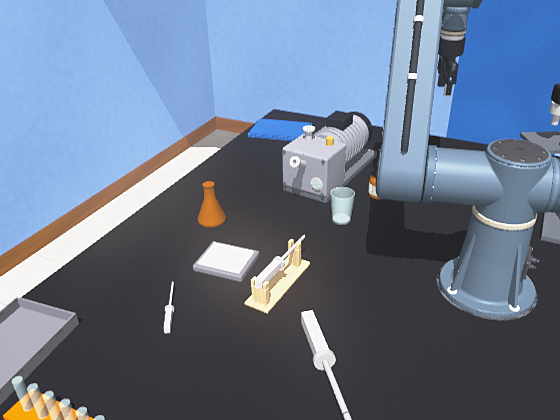

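View pics/top0.png

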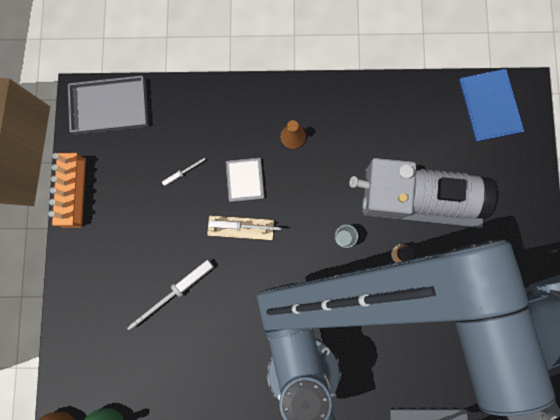

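View pics/wrist0.png

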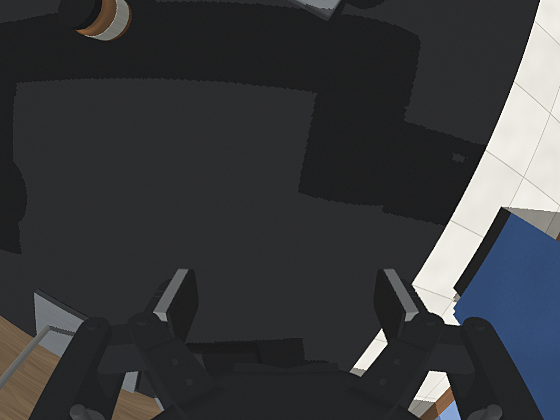

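The side and top pictures show the gauge in its cradle (top px ~(210-283, 228), tip to the right). The pump is at ~(430,190) with its tube mouth at ~(352,182), the viewer at (244,180), beaker (346,236), flask (293,134) and jar (403,253). Two other rods are decoys. Next I measure from the depth.

```bash
cat > h.py <<'E'
import numpy as np,cv2
from scipy.spatial.transform import Rotation as R
def load(n): return dict(np.load(n+".npz"))
def cloud(s):
    K=s["camera_matrix"];d=s["depth"];h,w=d.shape
    v,u=np.mgrid[:h,:w]
    P=np.stack([(u-K[0,2])/K[0,0]*d,(v-K[1,2])/K[1,1]*d,d],-1)
    M=R.from_rotvec(s["rvec"].ravel()).as_matrix()
    W=(P-s["tvec"].ravel())@M
    W[d==0]=np.nan
    return W
def proj(s,p):
    q,_=cv2.projectPoints(np.atleast_2d(np.asarray(p,float)),s["rvec"],s["tvec"],s["camera_matrix"],None)
    return q[:,0]
E
python3 - <<'E'
from h import *
for n in ["top0","side0"]:
    s=load(n);W=cloud(s);print(n,proj(s,[[0,0,0],[.5,0,0],[.5,-.3,0]]).round(0).tolist())
    pts={"top0":dict(grip=(225,226),collar=(243,226),tip=(281,229),cradL=(209,227),mouth=(352,182),viewer=(244,179),beaker=(346,236),flask=(293,127),jar=(403,253),box=(390,175)),
     "side0":dict(grip=(270,271),tip=(303,237),mouth=(296,161),viewer=(227,259),flask=(210,213),beaker=(342,207))}[n]
    for k,(u,v) in pts.items(): print(k,W[v,u].round(4))
s=load("top0");f=cv2.cvtColor(s["frame"],cv2.COLOR_RGB2BGR)
c=cv2.resize(f[150:260,200:420],None,fx=3.6,fy=3.6,interpolation=cv2.INTER_CUBIC);cv2.imwrite("pics/topcrop.png",c)
s=load("side0");f=cv2.cvtColor(s["frame"],cv2.COLOR_RGB2BGR)
c=cv2.resize(f[110:310,190:400],None,fx=3,fy=3,interpolation=cv2.INTER_CUBIC);cv2.imwrite("pics/sidecrop.png",c)
E
```

```text
top0 [[303.0, 373.0], [302.0, 206.0], [399.0, 206.0]]
grip [0.4317 0.2286 0.072 ]
collar [0.4322 0.1762 0.0647]
tip [ 0.4291  0.0657 -0.0009]
cradL [0.4347 0.2862 0.0176]
mouth [ 0.5483 -0.1409  0.1357]
viewer [0.5845 0.1801 0.0155]
beaker [ 0.4053 -0.1337  0.0096]
flask [0.7173 0.0258 0.1185]
jar [ 0.349  -0.2881  0.0875]
box [ 0.5659 -0.2474  0.1442]
side0 [[486.0, 285.0], [289.0, 233.0], [330.0, 183.0]]
grip [0.4299 0.2402 0.0704]
tip [0.424  0.0765 0.0588]
mouth [ 0.5532 -0.1636  0.1277]
viewer [0.5747 0.1886 0.0212]
flask [0.71   0.0505 0.0376]
beaker [ 0.3897 -0.1012  0.0534]
```

View pics/topcrop.png

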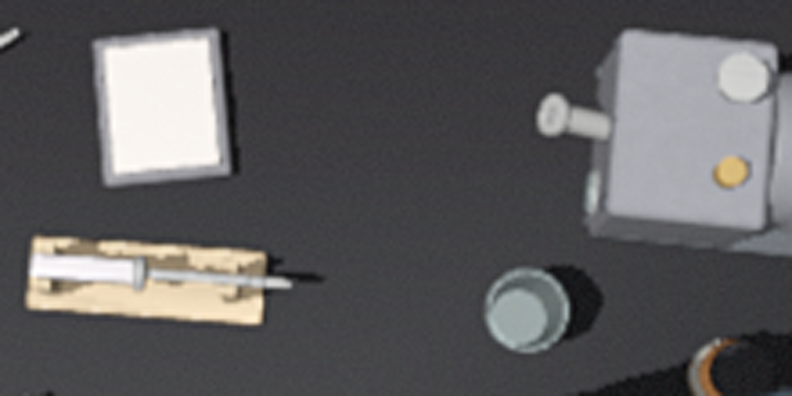

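View pics/sidecrop.png

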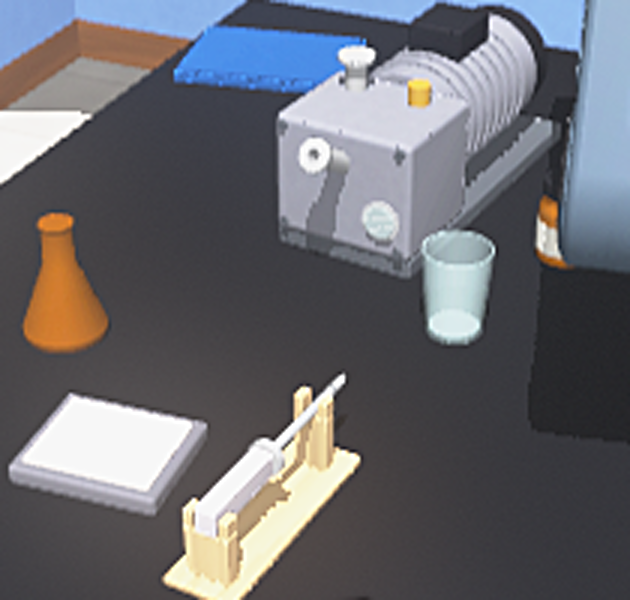

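```bash
cat > m1.py <<'E'
from h import *
st=load("top0");ss=load("side0")
print(R.from_quat([-0.14286003,0.6932905,-0.69176836,0.14281394]).as_matrix().round(3))
def tri(a,b):
    Ps=[]
    for s in (st,ss):
        Ps.append(s["camera_matrix"]@np.hstack([R.from_rotvec(s["rvec"].ravel()).as_matrix(),s["tvec"].reshape(3,1)]))
    X=cv2.triangulatePoints(Ps[0],Ps[1],np.array(a,float).reshape(2,1),np.array(b,float).reshape(2,1))
    X=(X[:3]/X[3]).ravel(); 
    return X.round(4),(proj(st,X)-a).round(1).tolist(),(proj(ss,X)-b).round(1).tolist()
T=lambda u,v:(200+(u+.5)/3.6-.5,150+(v+.5)/3.6-.5); S=lambda u,v:(190+(u+.5)/3-.5,110+(v+.5)/3-.5)
print("mouth",tri(T(551,115),S(314,155)))
print("tip",tri(T(291,284),S(343,377)))
print("collar",tri(T(140,272),S(268,452)))
for n,s in (("top",st),("side",ss)):
    W=cloud(s).reshape(-1,3)
    def box(x0,x1,y0,y1,z0,z1):
        m=(W[:,0]>x0)&(W[:,0]<x1)&(W[:,1]>y0)&(W[:,1]<y1)&(W[:,2]>z0)&(W[:,2]<z1);return W[m]
    h=box(.40,.46,.16,.30,.066,.09)
    print(n,"handle",len(h),h.min(0),h.max(0)); 
    if len(h)>5: print(np.polyfit(h[:,1],h[:,0],1),h.mean(0),np.median(h[:,2]))
    p=box(.40,.46,.04,.16,.054,.068)
    if len(p)>5: print("probe",len(p),np.polyfit(p[:,1],p[:,0],1),p.mean(0),p.min(0),p.max(0))
    v=box(.48,.68,.1,.27,.012,.03)
    r=cv2.minAreaRect((v[:,:2]*1000).astype(np.float32)); print("viewer",r,v[:,2].mean())
    c=box(.38,.48,.05,.32,.002,.012)
    if len(c)>5: print("cradle",cv2.minAreaRect((c[:,:2]*1000).astype(np.float32)))
    b=box(.45,.66,-.4,-.15,.137,.152)
    if len(b)>5: print("boxtop",cv2.minAreaRect((b[:,:2]*1000).astype(np.float32)),b[:,2].mean())
    t=box(.48,.6,-.19,-.11,.09,.17)
    print("tube",len(t),t.mean(0) if len(t) else 0, np.linalg.svd(t-t.mean(0))[2][0] if len(t)>5 and len(t)<2000 else 0)
    k=box(.36,.46,-.2,-.07,.04,.1); print("beaker",k.min(0) if len(k) else 0,k.max(0) if len(k) else 0)
E
python3 m1.py
```

```text
[[-0.918 -0.     0.396]
 [-0.396  0.002 -0.918]
 [-0.    -1.    -0.002]]
mouth (array([ 0.5489, -0.1429,  0.1371]), [[0.0, 0.1]], [[-0.1, -0.0]])
tip (array([0.4256, 0.0655, 0.0562]), [[-0.1, -0.2]], [[0.2, 0.0]])
collar (array([0.434 , 0.1894, 0.0631]), [[0.1, 0.3]], [[-0.3, -0.0]])
top handle 206 [0.42048958 0.16105435 0.06621291] [0.45650754 0.27721042 0.08028671]
[0.07796958 0.41770752] [0.43579319 0.231958   0.07117689] 0.0707046849803084
probe 91 [0.06184122 0.42066567] [0.42776168 0.1147457  0.06227249] [0.42251342 0.06643878 0.05478659] [0.44041874 0.15851761 0.06774176]
viewer ((579.9285278320312, 177.26222229003906), (135.1947021484375, 110.1656265258789), 5.3287200927734375) 0.019709541130263134
cradle ((429.7130126953125, 184.9227294921875), (270.0020751953125, 99.75923919677734), 89.79290008544922)
boxtop ((532.5845336914062, -276.93878173828125), (255.6365966796875, 149.90591430664062), 84.07611083984375) 0.14528093719234847
tube 213 [ 0.53300159 -0.16683448  0.13410212] [-0.73792993 -0.61587817 -0.27595924]
beaker [ 0.36697213 -0.1582896   0.0414613 ] [ 0.43154636 -0.0
[... 154 characters left out ...]
0.0701386 ] 0.0702089830149665
probe 130 [0.05384612 0.42141693] [0.42783771 0.11924312 0.06130487] [0.41344956 0.06959675 0.05418039] [0.44391174 0.15928887 0.06790882]
viewer ((583.4307250976562, 178.88055419921875), (133.3391571044922, 115.45555114746094), 5.121613025665283) 0.018517141729110308
cradle ((430.5686950683594, 184.7850341796875), (265.6328430175781, 97.80586242675781), 89.83470916748047)
boxtop ((533.0763549804688, -276.93115234375), (254.13265991210938, 151.6131591796875), 85.2167739868164) 0.14380895164754343
tube 411 [ 0.52006346 -0.17451142  0.12230944] [-0.7637913  -0.54988402 -0.33800949]
beaker [ 0.36694927 -0.16212005  0.04000956] [ 0.43107699 -0.08986153  0.08794928]
```

```bash
cat > m2.py <<'E'
from h import *
for n in ("top0","side0"):
    s=load(n);W=cloud(s).reshape(-1,3)
    m=(W[:,0]>.46)&(W[:,0]<.6)&(W[:,1]>-.23)&(W[:,1]<-.17)&(W[:,2]>.02)&(W[:,2]<.135);p=W[m]
    if len(p)<30: continue
    best=None
    rng=np.random.default_rng(0)
    for _ in range(500):
        q=p[rng.choice(len(p),3,replace=False)];nn=np.cross(q[1]-q[0],q[2]-q[0]);
        if np.linalg.norm(nn)<1e-7: continue
        nn/=np.linalg.norm(nn);i=abs((p-q[0])@nn)<.0025
        if best is None or i.sum()>best.sum(): best=i
    q=p[best];c=q.mean(0);nn=np.linalg.svd(q-c)[2][2];nn*=np.sign(nn[1]);print(n,len(p),len(q),c,nn,"yaw deg",np.degrees(np.arctan2(-nn[0],nn[1])))
    # box top side edge lines
    m=(W[:,0]>.4)&(W[:,0]<.68)&(W[:,1]>-.30)&(W[:,1]<-.18)&(W[:,2]>.135)&(W[:,2]<.152);b=W[m]
    for lo in np.arange(-.30,-.18,.015):
        r=b[(b[:,1]>lo)&(b[:,1]<lo+.015)]
        if len(r): print(lo.round(3),r[:,0].min().round(4),r[:,0].max().round(4))
# handle/ collar fisheye
E
python3 m2.py
```

```text
top0 315 170 [ 0.53137996 -0.19019503  0.08717601] [0.10973833 0.99395325 0.00379974] yaw deg -6.300277353147196
-0.3 0.457 0.6029
-0.285 0.4578 0.6065
-0.27 0.4584 0.6066
-0.255 0.4612 0.6104
-0.24 0.4613 0.6142
-0.225 0.4636 0.6147
-0.21 0.4645 0.6146
-0.195 0.4671 0.5704
side0 1517 758 [ 0.5301303  -0.18914905  0.07955278] [0.10092455 0.99486372 0.0077732 ] yaw deg -5.792588071807945
-0.3 0.4558 0.6063
-0.285 0.4583 0.6064
-0.27 0.4586 0.6076
-0.255 0.4613 0.6062
-0.24 0.4619 0.6125
-0.225 0.465 0.6132
-0.21 0.4642 0.6148
-0.195 0.4639 0.6079
```

```bash
cat >> h.py <<'E'
def rotT(gy,tilt=0):
    pass
def frame(yaw,pitch,flip=1):
    """tool frame for holding the gauge: gauge y horizontal yaw from world y (rad), pitch up; tool z = flip*gauge x, tool y=-gauge z"""
    G=R.from_euler('z',yaw)*R.from_euler('x',pitch)
    g=G.as_matrix(); z=flip*g[:,0]; y=-g[:,2]; x=np.cross(y,z)
    return R.from_matrix(np.stack([x,y,z],1))
def step(pt,Rt,st=None):
    from station import manip
    st=st or manip.sense()
    R0=R.from_quat(st["tool_rot"]);d=R0.inv().apply(np.asarray(pt)-st["tcp_pos"])*100
    rv=(R0.inv()*Rt).as_rotvec()
    n=max(np.linalg.norm(d)/4.17,np.degrees(np.linalg.norm(rv))/7.16)
    print("shift cm",d.round(2),"turn",rv.round(3),"min rows",round(n,1),"t",round(st["t"],2))
E
python3 - <<'E'
from h import *
Y=np.radians(-4.3)
step([.45,-.30,.32],frame(Y,0)); step([.45,-.30,.32],frame(Y,0,-1))
E
```

```text
shift cm [-29.45 -11.07 -17.1 ] turn [ 1.000e-03 -1.089e+00 -1.000e-03] min rows 8.7 t 0.15
shift cm [-29.45 -11.07 -17.1 ] turn [1.000e-03 2.053e+00 1.000e-03] min rows 16.4 t 0.15
```

```bash
python3 -m handwheel '[-5,-11,-3,0,-0.2,0,8.5, -10,-11.07,-6,0,-0.4,0,8.5, -15,-11.07,-9,0,-0.5,0,8.5, -19,-11.07,-11,0,-0.6,0,8.5, -23,-11.07,-13.5,0,-0.8,0,8.5, -27,-11.07,-15.5,0,-0.9,0,8.5, -29.4,-11.07,-17.1,0,-1,0,8.5, -29.4,-11.07,-17.1,0,-1.089,0,8.5, -29.4,-11.07,-17.1,0,-1.089,0,8.5, -29.4,-11.07,-17.1,0,-1.089,0,8.5]'
python3 - <<'E'
from h import *
from station import manip
s=manip.sense();print(s['q'].round(3))
Y=np.radians(-4.3)
step([.45,.0,.28],frame(Y,0));step([.4352,.228,.22],frame(Y,0))
E
```

```text
t: 0.98
tcp_pos: [0.453, -0.2944, 0.3211]
tool_rot: [-0.482, 0.516, -0.516, 0.485]
force: [-0.7, -0.4, -0.6]
finger_gap: 0.989
[-0.786  0.296  1.496  0.004  1.35  -0.721]
shift cm [-29.34   4.2   -2.23] turn [-0.002  0.01  -0.003] min rows 7.1 t 0.98
shift cm [-51.98  10.26  -5.21] turn [-0.002  0.01  -0.003] min rows 12.8 t 0.98
```

```bash
python3 -m handwheel '[-4,0.5,-0.3,0,0,0,8.5, -8,1,-0.6,0,0,0,8.5, -12,1.5,-1,0,0,0,8.5, -16,2,-1.3,0,0,0,8.5, -20,2.8,-1.6,0,0,0,8.5, -24,3.5,-2,0,0.01,0,8.5, -28,4.2,-2.3,0,0.01,0,8.5, -32,5,-2.8,0,0.01,0,8.5, -36,6,-3.3,0,0.01,0,8.5, -40,7,-3.8,0,0.01,0,8.5]'
python3 -m handwheel '[-4,1,-0.4,0,0,0,8.5, -8,2,-0.8,0,0,0,8.5, -11,3,-1.3,0,0,0,8.5, -12,3.3,-1.4,0,0,0,8.5, -12,3.3,-1.4,0,0,0,8.5, -12,3.3,-1.4,0,0,0,8.5]'
python3 - <<'E'
from h import *
from station import manip
Y=np.radians(-4.3)
for n in ["wrist","side","top"]:
    s=manip.snapshot(n);np.savez(n+"1.npz",**s);cv2.imwrite(f"pics/{n}1.png",cv2.cvtColor(s["frame"],cv2.COLOR_RGB2BGR))
print(manip.sense()['q'])
step([.4352,.228,.22],frame(Y,0))
E
```

```text
t: 1.82
tcp_pos: [0.4414, 0.1026, 0.2501]
tool_rot: [0.478, -0.521, 0.521, -0.478]
force: [1.2, 0.5, 0.2]
finger_gap: 0.995
t: 2.32
tcp_pos: [0.4379, 0.2213, 0.2172]
tool_rot: [0.479, -0.52, 0.521, -0.478]
force: [-0.0, -0.6, 0.1]
finger_gap: 0.993
[ 2.37812457e-01  3.36366706e-01  1.75223869e+00 -6.12435788e-04
  1.05215157e+00  3.25345874e-01]
shift cm [-0.73 -0.21 -0.41] turn [-0.001 -0.012  0.   ] min rows 0.2 t 2.47
```

View pics/wrist1.png

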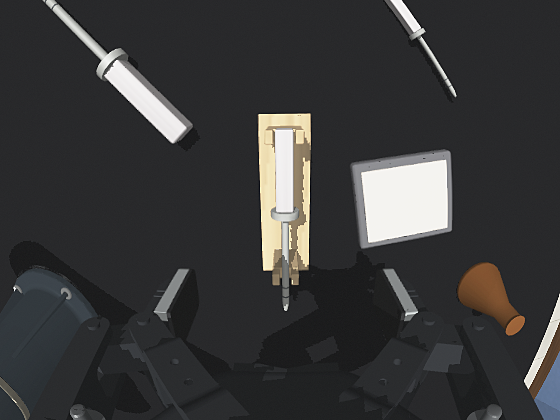

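View pics/side1.png

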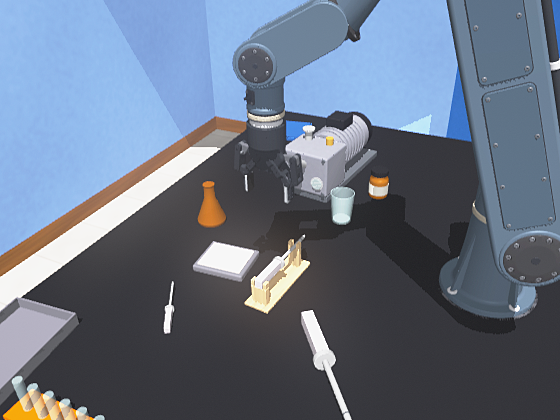

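View pics/top1.png

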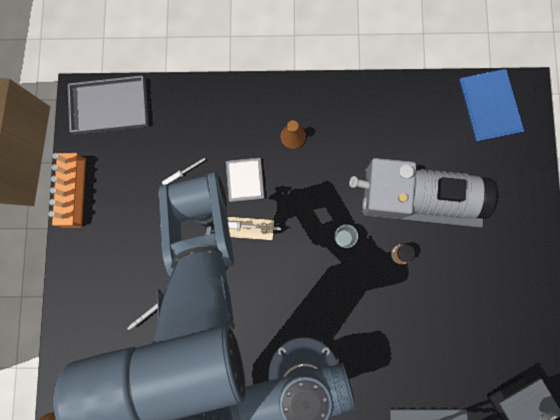

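The wrist picture shows the gauge centred between the open fingers: handle tail at (284,130), collar (285,214), tip (286,308), and no obstruction around the handle. I check the axis by fisheye rays.

```bash
cat >> h.py <<'E'
def fray(s,u,v,z):
    K=s["camera_matrix"];M=R.from_rotvec(s["rvec"].ravel()).as_matrix();C=-M.T@s["tvec"].ravel()
    a=np.array([(u-K[0,2])/K[0,0],(v-K[1,2])/K[1,1]]);th=np.linalg.norm(a)
    d=np.r_[a/th*np.sin(th),np.cos(th)] if th>0 else np.r_[0,0,1.]
    d=M.T@d
    return C+d*(z-C[2])/d[2]
E
python3 - <<'E'
from h import *
s=load("wrist1")
for n,u,v,z in (("tail",284.5,130,.071),("handlefront",285.5,210,.071),("collar",285,213,.075),("tip",286,310,.06),("vw",[363,445,452,361],0,0.02)):
    if n=="vw":
        c=[fray(s,a,b,.02) for a,b in ((360,172),(445,161),(449,237),(370,247))];print(np.array(c).round(4),np.mean(c,0));continue
    print(n,fray(s,u,v,z).round(4))
f=cv2.cvtColor(s["frame"],cv2.COLOR_RGB2BGR)
cv2.imwrite("pics/w1c.png",cv2.resize(f[100:330,220:480],None,fx=3,fy=2.6,interpolation=cv2.INTER_CUBIC))
E
```

```text
tail [0.4411 0.2788 0.071 ]
handlefront [0.4353 0.1988 0.071 ]
collar [0.4347 0.1971 0.075 ]
tip [0.4249 0.0677 0.06  ]
[[0.5234 0.2205 0.02  ]
 [0.6332 0.2281 0.02  ]
 [0.6472 0.1254 0.02  ]
 [0.5356 0.1236 0.02  ]] [0.58482536 0.17441095 0.02      ]
```

View pics/w1c.png

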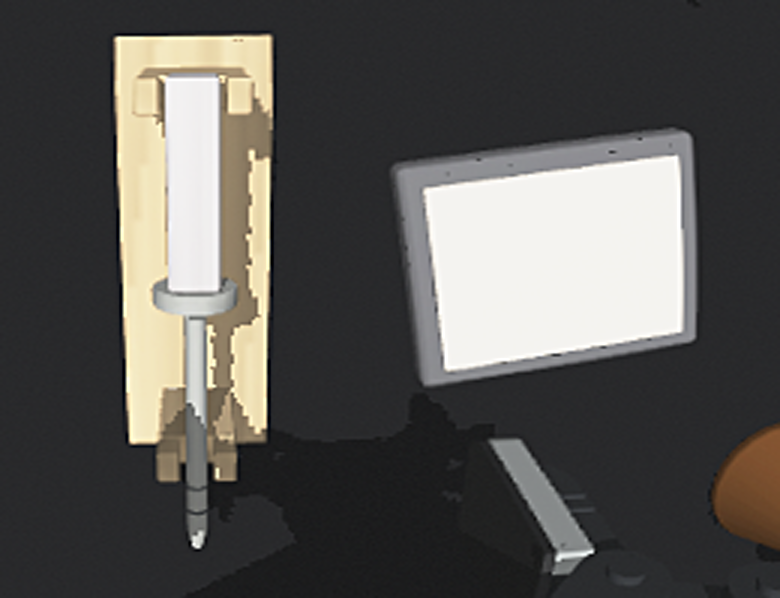

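```bash
python3 - <<'E'
from h import *
step([.4363,.231,.058],frame(np.radians(-4.4),0))
E
```

```text
shift cm [-1.04 15.99 -0.34] turn [-0.001 -0.01   0.   ] min rows 3.8 t 2.47
```

```bash
python3 -m handwheel '[-1,3,-0.34,0,-0.01,0,6, -1.04,6,-0.34,0,-0.01,0,5, -1.04,9,-0.34,0,-0.01,0,5, -1.04,12,-0.34,0,-0.01,0,5, -1.04,14,-0.34,0,-0.01,0,5, -1.04,15.2,-0.34,0,-0.01,0,5, -1.04,15.8,-0.34,0,-0.01,0,5, -1.04,16,-0.34,0,-0.01,0,5, -1.04,16,-0.34,0,-0.01,0,5]' 60
python3 - <<'E'
from h import *
from station import manip
s=manip.snapshot("side");np.savez("side2.npz",**s)
f=cv2.cvtColor(s["frame"],cv2.COLOR_RGB2BGR)
cv2.imwrite("pics/s2.png",cv2.resize(f[170:320,200:360],None,fx=4,fy=4,interpolation=cv2.INTER_CUBIC))
step([.4363,.231,.058],frame(np.radians(-4.4),0))
E
```

```text
t: 3.22
tcp_pos: [0.4362, 0.2318, 0.0577]
tool_rot: [0.48, -0.519, 0.519, -0.481]
force: [0.1, 0.9, 0.2]
finger_gap: 0.588
shift cm [ 0.11  0.02 -0.  ] turn [-0.002  0.001 -0.   ] min rows 0.0 t 3.27
```

View pics/s2.png

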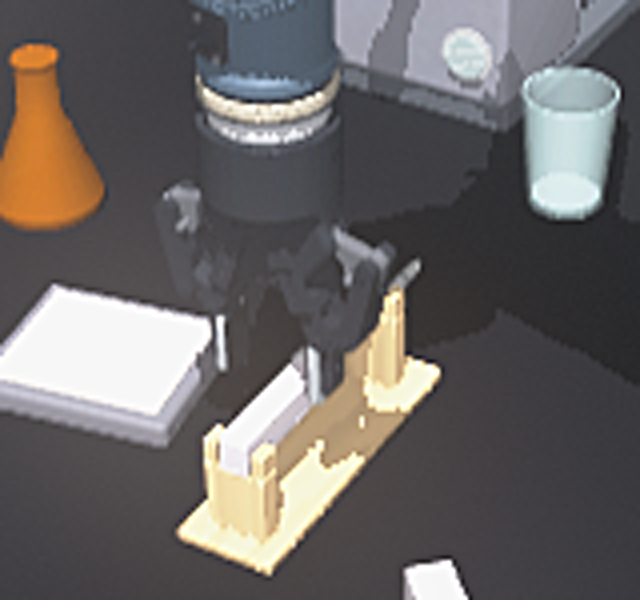

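The picture shows the fingers (pads at px (222,340) and (315,370)) straddling the handle between the collar and the tail fork. I close them.

```bash
python3 -m handwheel '[0,0,0,0,0,0,3, 0,0,0,0,0,0,2, 0,0,0,0,0,0,1, 0,0,0,0,0,0,0.5, 0,0,0,0,0,0,0.5, 0,0,0,0,0,0,0.5, 0,0,0,0,0,0,0.5, 0,0,0,0,0,0,0.5, 0,0,0,0,0,0,0.5, 0,0,0,0,0,0,0.5]' 60
```

```text
t: 4.1
tcp_pos: [0.4355, 0.2325, 0.0574]
tool_rot: [-0.481, 0.518, -0.518, 0.481]
force: [0.2, 0.2, -0.2]
finger_gap: 0.061
```

```bash
python3 - <<'E'
from h import *
from station import manip
for n in("side","wrist"):
    s=manip.snapshot(n);np.savez(n+"3.npz",**s)
    f=cv2.cvtColor(s["frame"],cv2.COLOR_RGB2BGR)
    if n=="side":f=cv2.resize(f[170:320,200:360],None,fx=4,fy=4,interpolation=cv2.INTER_CUBIC)
    cv2.imwrite(f"pics/{n}3.png",f)
E
```

```text
(no output)
```

View pics/side3.png

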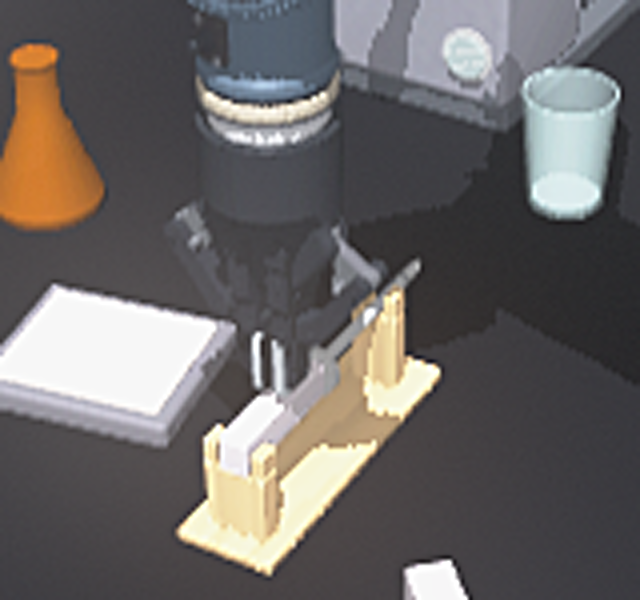

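View pics/wrist3.png

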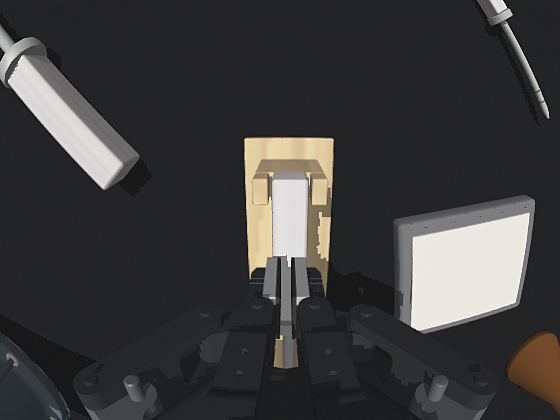

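```bash
python3 - <<'E'
from h import *
s=load("wrist3");K=s["camera_matrix"];M=R.from_rotvec(s["rvec"].ravel()).as_matrix();C=-M.T@s["tvec"].ravel();print("C",C,"axis",M[2])
for u,v in [(290,180),(290,240),(285,262),(286,280),(286,300),(286,330),(286,355),(268,262),(302,262),(274,290),(298,290),(268,320)]:
    d=s["depth"][v,u];a=np.array([(u-K[0,2])/K[0,0],(v-K[1,2])/K[1,1]]);th=np.linalg.norm(a);r=np.r_[a/th*np.sin(th),np.cos(th)]
    print((u,v),d,(C+M.T@(r*d/r[2])).round(4))
s=load("side3");W=cloud(s)
for u,v in [(258,350),(258,380),(280,350),(280,385),(262,410),(300,385),(318,362),(235,445)]:
    uu,vv=200+u/4,170+v/4;print((u,v),W[int(vv),int(uu)].round(4))
f=cv2.cvtColor(s["frame"],cv2.COLOR_RGB2BGR)
cv2.imwrite("pics/s3z.png",cv2.resize(f[235:300,240:310],None,fx=9,fy=9,interpolation=cv2.INTER_CUBIC))
E
```

```text
C [0.44095709 0.31528973 0.22180152] axis [-0.02363738 -0.31683109 -0.94818739]
(290, 180) 0.15516779 [0.4404 0.279  0.0703]
(290, 240) 0.16488983 [0.4382 0.2478 0.0705]
(285, 262) 0.16895655 [0.4347 0.2354 0.0705]
(286, 280) 0.17235872 [0.4344 0.2244 0.0706]
(286, 300) 0.17645317 [0.4334 0.2113 0.0706]
(286, 330) 0.1782419 [0.4321 0.1929 0.0749]
(286, 355) 0.19880305 [0.4298 0.1615 0.0638]
(268, 262) 0.15008296 [0.4275 0.2449 0.0874]
(302, 262) 0.14934765 [0.4433 0.244  0.088 ]
(274, 290) 0.1263879 [0.4311 0.2451 0.1122]
(298, 290) 0.12620118 [0.4406 0.2445 0.1124]
(268, 320) 0.106801674 [0.4298 0.2459 0.1326]
(258, 350) [0.4408 0.245  0.1085]
(258, 380) [0.4447 0.2395 0.0816]
(280, 350) [0.4282 0.2412 0.1099]
(280, 385) [0.4277 0.2434 0.0872]
(262, 410) [0.4381 0.2483 0.0707]
(300, 385) [0.429  0.2178 0.0686]
(318, 362) [0.4299 0.1958 0.0697]
(235, 445) [0.4389 0.2791 0.0684]
```

View pics/s3z.png

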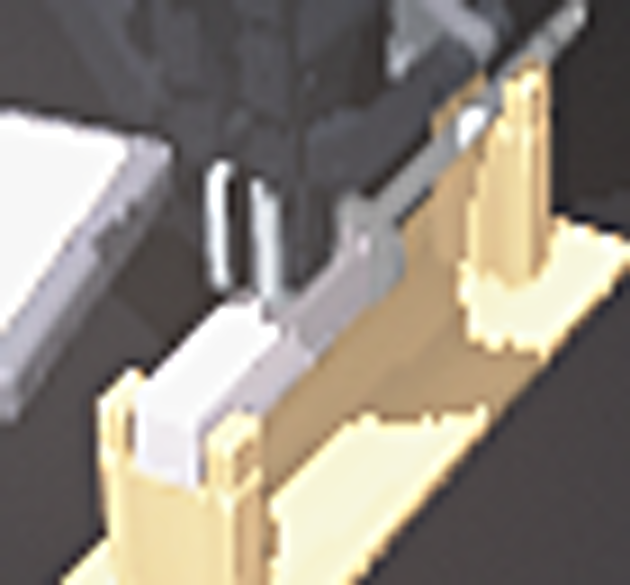

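```bash
python3 - <<'E'
from h import *
s=load("side1");W=cloud(s).reshape(-1,3)
m=(abs(W[:,0]-.437)<.07)&(abs(W[:,1]-.225)<.05)&(W[:,2]>.1);p=W[m];print(len(p),np.sort(p[:,2])[:15].round(3), p[p[:,2].argsort()[:5]].round(3))
s=load("side2");W=cloud(s).reshape(-1,3)
m=(abs(W[:,0]-.437)<.07)&(abs(W[:,0]-.437)>.015)&(abs(W[:,1]-.225)<.03)&(W[:,2]>.03);p=W[m];print(len(p),p[p[:,2].argsort()[:9]].round(3))
s=load("side3");W=cloud(s).reshape(-1,3)
m=(abs(W[:,0]-.437)<.02)&(abs(W[:,1]-.235)<.02)&(W[:,2]>.0745);p=W[m];print(len(p),p[p[:,2].argsort()[:9]].round(3))
for n in ("wrist1","wrist3"):
    s=load(n);M=R.from_rotvec(s["rvec"].ravel()).as_matrix();print(-M.T@s["tvec"].ravel())
E
```

```text
6322 [0.252 0.252 0.252 0.252 0.253 0.253 0.254 0.254 0.255 0.255 0.255 0.255
 0.255 0.255 0.255] [[0.482 0.21  0.252]
 [0.39  0.227 0.252]
 [0.39  0.223 0.252]
 [0.39  0.232 0.252]
 [0.48  0.221 0.253]]
2306 [[0.406 0.239 0.083]
 [0.461 0.227 0.084]
 [0.463 0.224 0.085]
 [0.461 0.236 0.085]
 [0.463 0.233 0.085]
 [0.405 0.246 0.086]
 [0.46  0.224 0.086]
 [0.461 0.242 0.086]
 [0.462 0.239 0.086]]
682 [[0.428 0.238 0.078]
 [0.427 0.236 0.079]
 [0.438 0.238 0.08 ]
 [0.44  0.239 0.08 ]
 [0.439 0.236 0.081]
 [0.43  0.243 0.081]
 [0.434 0.241 0.081]
 [0.443 0.242 0.081]
 [0.445 0.239 0.082]]
[0.44427003 0.30421038 0.3815751 ]
[0.44095709 0.31528973 0.22180152]
```

The reading and the pictures disagree. The real fingertips sit about 39 mm further back along the tool than the stated TCP offset, so the fingers closed above the handle, without touching it. I open, go 38 mm lower and close again.

```bash
python3 -m handwheel '[0,0,0,0,0,0,5, 0,0,0,0,0,0,5, 0,0,0,0,0,0,5, 0,0,0,0,0,0,5, 0,0,0,0,0,0,5, 0,0,0,0,0,0,5]' 60
python3 -m handwheel '[0,0.5,0,0,0,0,5, 0,1.5,0,0,0,0,5, 0,2.5,0,0,0,0,5, 0,3.3,0,0,0,0,5, 0,3.7,0,0,0,0,5, 0,3.8,0,0,0,0,5, 0,3.8,0,0,0,0,5, 0,3.8,0,0,0,0,5]' 60
python3 - <<'E'
from h import *
from station import manip
for n in("side","wrist"):
    s=manip.snapshot(n);np.savez(n+"4.npz",**s)
    f=cv2.cvtColor(s["frame"],cv2.COLOR_RGB2BGR)
    if n=="side":f=cv2.resize(f[220:310,230:330],None,fx=6,fy=6,interpolation=cv2.INTER_CUBIC)
    cv2.imwrite(f"pics/{n}4.png",f)
E
```

```text
t: 4.7
tcp_pos: [0.4355, 0.2325, 0.0574]
tool_rot: [-0.481, 0.518, -0.518, 0.481]
force: [0.7, 0.8, 1.1]
finger_gap: 0.587
t: 5.37
tcp_pos: [0.4355, 0.2326, 0.0193]
tool_rot: [-0.481, 0.518, -0.518, 0.481]
force: [0.2, -0.5, 0.2]
finger_gap: 0.585
```

View pics/side4.png

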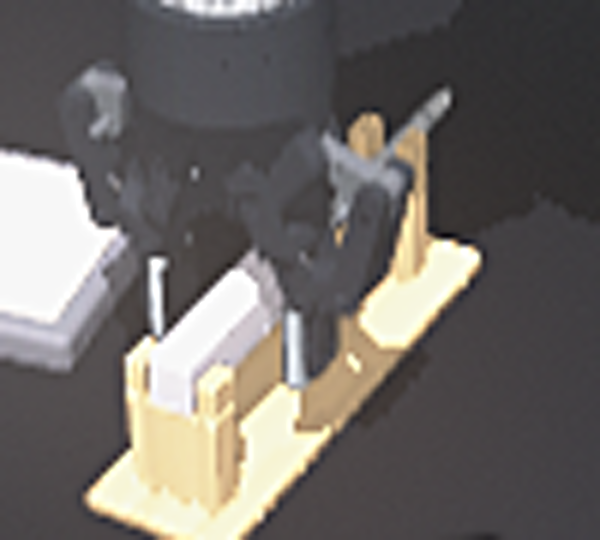

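View pics/wrist4.png

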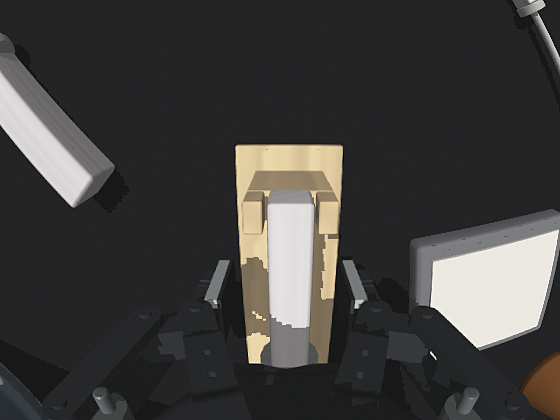

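Now the pads (side crop (155,300) and (293,350)) straddle the handle properly, ending below it. Closing.

```bash
python3 -m handwheel '[0,0,0,0,0,0,3, 0,0,0,0,0,0,2, 0,0,0,0,0,0,1, 0,0,0,0,0,0,0.5, 0,0,0,0,0,0,0.5, 0,0,0,0,0,0,0.5, 0,0,0,0,0,0,0.5, 0,0,0,0,0,0,0.5]' 60
python3 - <<'E'
from h import *
step([.5,.2,.2],frame(np.radians(-4.4),0))
E
```

```text
t: 6.13
tcp_pos: [0.4358, 0.2326, 0.0199]
tool_rot: [0.481, -0.518, 0.519, -0.481]
force: [-0.7, -0.9, 5.7]
finger_gap: 0.198
shift cm [  2.77 -18.01   6.66] turn [-0.001  0.002 -0.   ] min rows 4.7 t 6.13
```

```bash
python3 -m handwheel '[0,-0.5,0,0,0,0,0.5, 0,-1.5,0,0,0,0,0.5, 0,-3,0,0,0,0,0.5, 0,-5,0,0,0,0,0.5, 0,-8,0,0,0,0,0.5, 0,-11,0,0,0,0,0.5, 0,-14,0,0,0,0,0.5, 0,-17,0,0,0,0,0.5, 0,-19,0,0,0,0,0.5, 0,-20,0,0,0,0,0.5]' 60
python3 - <<'E'
from h import *
from station import manip
for n in("side","wrist","top"):
    s=manip.snapshot(n);np.savez(n+"5.npz",**s)
    f=cv2.cvtColor(s["frame"],cv2.COLOR_RGB2BGR)
    cv2.imwrite(f"pics/{n}5.png",f)
s=manip.sense();print(s['q'].round(2),s['force'],s['finger_gap'])
step([.5675,.0467,.203],frame(np.radians(-5.6),np.radians(30)))
step([.5675,.0467,.233],frame(np.radians(-5.6),np.radians(30)))
E
```

```text
t: 6.97
tcp_pos: [0.4361, 0.2329, 0.2229]
tool_rot: [0.479, -0.518, 0.519, -0.482]
force: [0.9, 0.0, -1.5]
finger_gap: 0.202
[0.26 0.34 1.74 0.   1.06 0.34] [-0.21191452 -0.34800323 -2.77873987] 0.2026278902308382
shift cm [17.54  1.74 14.59] turn [0.005 0.023 0.523] min rows 5.5 t 7.12
shift cm [17.54 -1.26 14.59] turn [0.005 0.023 0.523] min rows 5.5 t 7.12
```

View pics/side5.png

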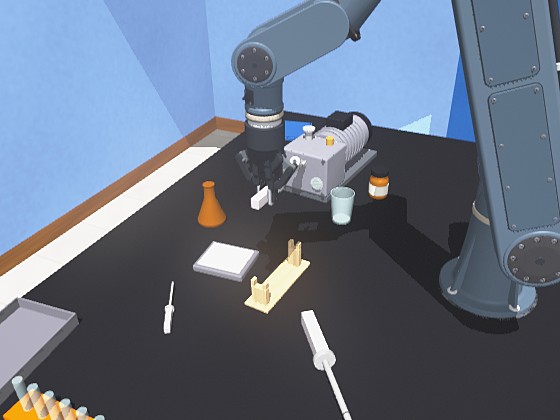

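View pics/wrist5.png

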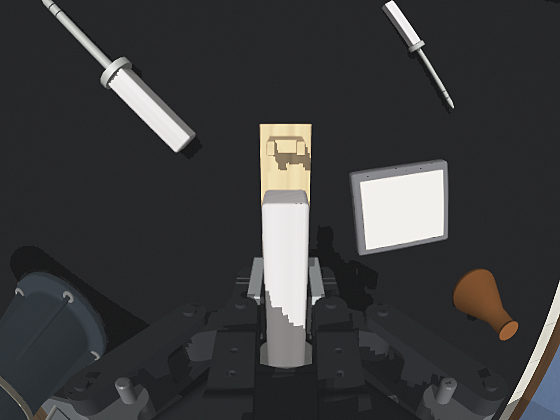

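```bash
python3 -m handwheel '[2,-0.5,1.6,0,0,0.06,0.5, 4,-1,3.2,0,0.005,0.12,0.5, 6,-1.3,4.8,0,0.01,0.18,0.5, 8,-1.3,6.4,0,0.01,0.24,0.5, 10,-1.3,8,0,0.015,0.3,0.5, 12,-1.3,9.6,0,0.02,0.36,0.5, 14,-1.3,11.2,0,0.02,0.42,0.5, 16,-1.3,12.8,0.005,0.023,0.48,0.5, 17.5,-1.3,14.6,0.005,0.023,0.523,0.5, 17.54,-1.26,14.6,0.005,0.023,0.523,0.5]' 60
python3 -m handwheel '[0,0,0,0,0,0,0.5, 0,0,0,0,0,0,0.5, 0,0,0,0,0,0,0.5, 0,0,0,0,0,0,0.5]' 60
python3 - <<'E'
from h import *
from station import manip
for n in("side","wrist","top"):
    s=manip.snapshot(n);np.savez(n+"6.npz",**s)
    f=cv2.cvtColor(s["frame"],cv2.COLOR_RGB2BGR)
    if n=="top": f=cv2.resize(f[140:260,240:420],None,fx=4,fy=4,interpolation=cv2.INTER_CUBIC)
    cv2.imwrite(f"pics/{n}6.png",f)
s=manip.sense();print(s['q'].round(2),s['force'],s['finger_gap'])
step([.5675,.0467,.203],frame(np.radians(-5.6),np.radians(30)))
E
```

```text
t: 7.95
tcp_pos: [0.5708, 0.0411, 0.2291]
tool_rot: [-0.321, 0.63, -0.385, 0.592]
force: [0.3, -0.6, -2.3]
finger_gap: 0.199
t: 8.28
tcp_pos: [0.5668, 0.0482, 0.2319]
tool_rot: [-0.324, 0.629, -0.382, 0.594]
force: [0.6, 0.2, -1.4]
finger_gap: 0.202
[-0.4   0.47  1.61  0.52  1.27 -0.51] [ 0.68175654 -0.28062197 -1.92041393] 0.199020195928468
shift cm [1.55 2.49 0.02] turn [0.001 0.    0.001] min rows 0.7 t 8.43
```

View pics/side6.png

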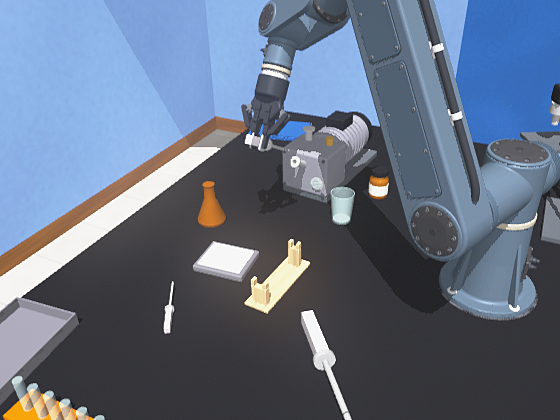

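View pics/wrist6.png

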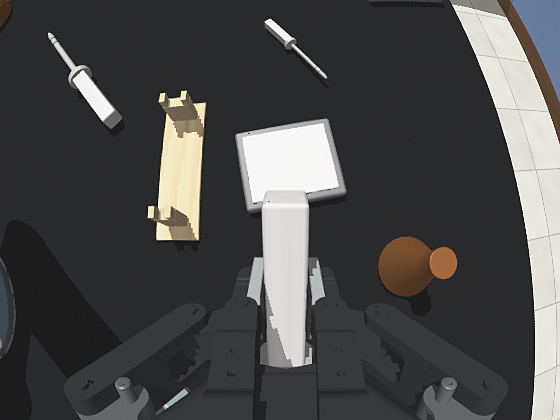

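View pics/top6.png

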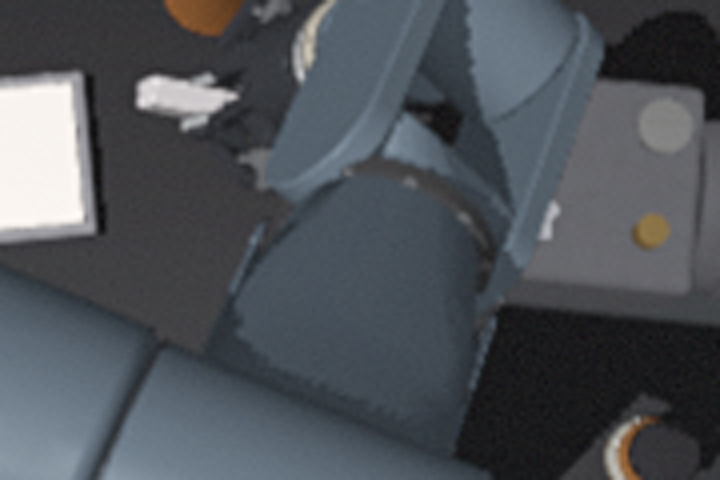

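```bash
cat > chk.py <<'E'
import sys
from h import *
from station import manip
st=manip.sense();n=sys.argv[1]
T=R.from_quat(st["tool_rot"]);ty=T.apply([0,1,0]);gy=-T.apply([1,0,0]);g=st["tcp_pos"]-.0402*ty;o=g-.0457*gy
print("gy",gy.round(4),"pitch",np.degrees(np.arcsin(gy[2])).round(2),"origin",o.round(4),"tip",(o-.12*gy).round(4))
gx=T.apply([0,0,1]);gz=-ty
model={"tailtop":o+.092*gy+.011*gz,"tailc":o+.092*gy,"tailbot":o+.092*gy-.011*gz,"tailL":o+.092*gy+.009*gx,"tailR":o+.092*gy-.009*gx,"collar":o,"tip":o-.12*gy}
for nm in ("side","top"):
    s=load(nm+n);f=cv2.cvtColor(s["frame"],cv2.COLOR_RGB2BGR)
    W=cloud(s).reshape(-1,3);L=(W-o)@np.stack([gx,gy,gz],1)
    m=(abs(L[:,0])<.02)&(L[:,1]>.06)&(L[:,1]<.11)&(abs(L[:,2])<.025);p=L[m]
    if len(p): print(nm,len(p),"local x",np.percentile(p[:,0],[3,50,97]).round(4),"y",np.percentile(p[:,1],[50,97]).round(4),"z",np.percentile(p[:,2],[3,50,97]).round(4))
    m=(abs(L[:,0])<.008)&(L[:,1]<-.01)&(L[:,1]>-.125)&(abs(L[:,2])<.01);p=L[m]
    if len(p)>3: print(" probe",len(p),p.mean(0).round(4),"line z",np.polyfit(p[:,1],p[:,2],1).round(4),"x",np.polyfit(p[:,1],p[:,0],1).round(4),p[:,1].min().round(4))
    c=proj(s,o).astype(int)[0];x0,y0=max(0,c[0]-60),max(0,c[1]-45);k=6
    c=cv2.resize(f[y0:y0+90,x0:x0+120],None,fx=k,fy=k,interpolation=cv2.INTER_CUBIC)
    for q,col in ((model["tip"],(0,0,255)),(model["collar"],(0,255,0)),(model["tailc"],(255,0,0)),(np.array([.549,-.142,.14]),(255,0,255))):
        u=(proj(s,q)[0]-[x0,y0]+.5)*k; cv2.drawMarker(c,(int(u[0]),int(u[1])),col,cv2.MARKER_CROSS,14,1)
    cv2.imwrite(f"pics/{nm}{n}m.png",c)
E
python3 chk.py 6
```

```text
gy [0.0841 0.8623 0.4993] pitch 29.96 origin [ 0.5617 -0.0117  0.2443] tip [ 0.5516 -0.1151  0.1844]
side 127 local x [-0.0119 -0.008   0.0063] y [0.0879 0.0942] z [-0.0112 -0.001   0.0096]
 probe 53 [-0.003  -0.0653 -0.0013] line z [ 0.0013 -0.0013] x [ 0.0036 -0.0028] -0.1072
top 119 local x [-0.0107 -0.0033  0.0063] y [0.0803 0.092 ] z [-0.0073  0.0096  0.0145]
```

View pics/side6m.png

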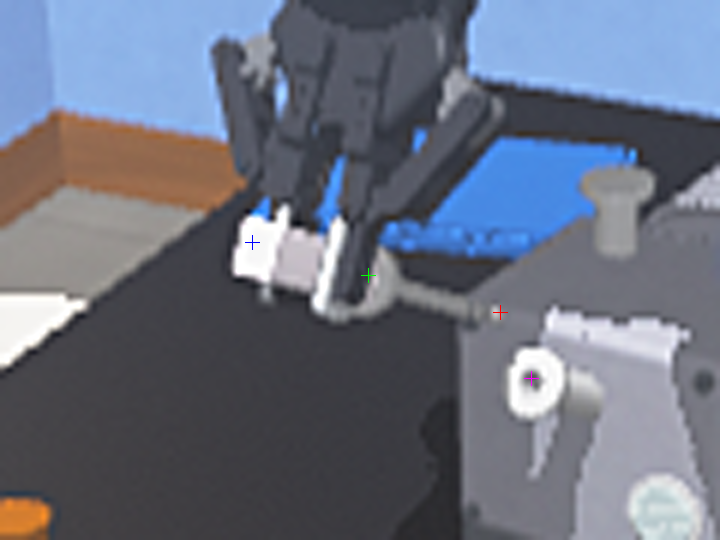

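View pics/top6m.png

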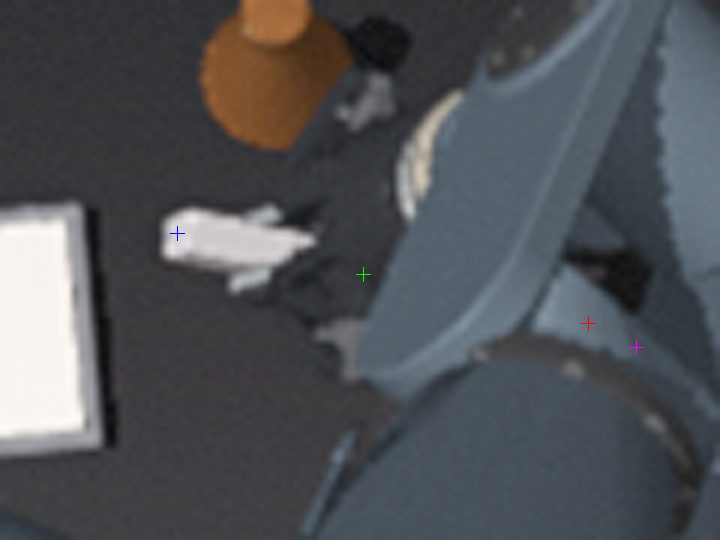

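```bash
python3 - <<'E'
from h import *
def ray(s,u,v,z):
    K=s["camera_matrix"];M=R.from_rotvec(s["rvec"].ravel()).as_matrix();C=-M.T@s["tvec"].ravel()
    d=M.T@np.array([(u-K[0,2])/K[0,0],(v-K[1,2])/K[1,1],1]);return C,C+d*(z-C[2])/d[2]
st,ss=load("top0"),load("side0")
print("side",ray(ss,190+314.5/3-.5,110+155.5/3-.5,.14));print("top",ray(st,200+551.5/3.6-.5,150+115.5/3.6-.5,.14))
f=cv2.cvtColor(st["frame"],cv2.COLOR_RGB2BGR)
gd=np.array([.0845,.862,.5]);
a=np.cross(gd,[0,0,1]);a/=np.linalg.norm(a);b=np.cross(a,gd)
ims=[]
for s,nm in((st,"top"),(ss,"side")):
    f=cv2.cvtColor(s["frame"],cv2.COLOR_RGB2BGR)
    c0=proj(s,[.55,-.155,.14])[0].astype(int);x0,y0=c0[0]-15,c0[1]-15;k=13
    c=cv2.resize(f[y0:y0+30,x0:x0+30],None,fx=k,fy=k,interpolation=cv2.INTER_CUBIC)
    M=np.array([.549,-.142,.14])
    for r,off,col in((.016,0,(0,0,255)),(.0065,0,(0,255,0)),(.016,-.008,(255,0,0)),(.0105,-.04,(255,255,0))):
        P=[M+off*gd+r*(a*np.cos(t)+b*np.sin(t)) for t in np.linspace(0,6.283,40)]
        q=((proj(s,P)-[x0,y0]+.5)*k).astype(int);cv2.polylines(c,[q.reshape(-1,1,2)],True,col,1)
    ims.append(c)
cv2.imwrite("pics/mouth.png",np.hstack(ims))
E
```

```text
side (array([-0.00288039,  1.03968409,  0.7956131 ]), array([ 0.54627485, -0.13775495,  0.14      ]))
top (array([0.28529003, 0.01529721, 1.45161291]), array([ 0.54862689, -0.14242141,  0.14      ]))
```

View pics/mouth.png

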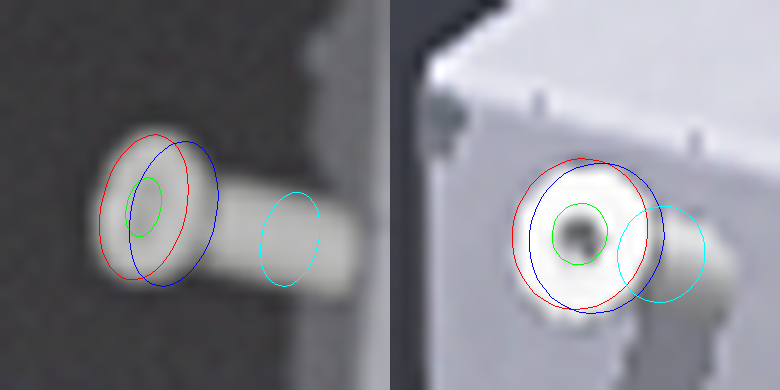

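```bash
sed -i 's/o=g-.0457\*gy/o=g-.0457*gy-.0018*T.apply([0,0,1])/' chk.py
cat > tgt.py <<'E'
import sys
from h import *
from station import manip
s=float(sys.argv[1]);st=manip.sense()
M=np.array([.549,-.142,.1395]);Rt=frame(np.radians(-5.6),np.radians(30))
gy=-Rt.apply([1,0,0]);ty=Rt.apply([0,1,0]);gx=Rt.apply([0,0,1])
o=M+(.12+s)*gy;tcp=o+.0018*gx+.0457*gy+.0402*ty
step(tcp,Rt,st);print(st["force"].round(1),st["finger_gap"].round(3))
E
python3 tgt.py .015
```

```text
shift cm [3.08 2.53 0.2 ] turn [0.001 0.    0.001] min rows 1.0 t 8.43Traceback (most recent call last):
  File "tgt.py", line 8, in <module>
    step(tcp,Rt,st);print(st["force"].round(1),st["finger_gap"].round(3))
                                               ^^^^^^^^^^^^^^^^^^^^^^
AttributeError: 'float' object has no attribute 'round'
```

```bash
sed -i 's/st\["finger_gap"\].round(3)/st["finger_gap"]/' tgt.py
python3 -m handwheel '[0,0.6,0.05,0,0,0,0.5, 0,1.3,0.1,0,0,0,0.5, 0.5,2,0.15,0,0,0,0.5, 1.3,2.5,0.2,0,0,0,0.5, 2.3,2.53,0.2,0,0,0,0.5, 3,2.53,0.2,0,0,0,0.5, 3.08,2.53,0.2,0,0,0,0.5, 3.08,2.53,0.2,0,0,0,0.5, 3.08,2.53,0.2,0,0,0,0.5]' 80
python3 - <<'E'
from h import *
from station import manip
for n in("side","top"):
    s=manip.snapshot(n);np.savez(n+"7.npz",**s)
E
python3 tgt.py .015;python3 chk.py 7
```

```text
t: 9.18
tcp_pos: [0.5687, 0.0321, 0.1948]
tool_rot: [-0.323, 0.629, -0.383, 0.594]
force: [-0.0, -0.5, -0.9]
finger_gap: 0.196
shift cm [-0.09  0.06 -0.08] turn [ 0.    -0.001  0.001] min rows 0.0 t 9.28
[ 0.   0.1 -1.4] 0.19780776177649825
gy [0.0854 0.8621 0.4995] pitch 29.97 origin [ 0.561  -0.0268  0.2071] tip [ 0.5508 -0.1302  0.1471]
side 115 local x [-0.0093 -0.0048  0.0109] y [0.0867 0.0935] z [-0.0108 -0.0005  0.01  ]
 probe 52 [-0.0002 -0.0666 -0.0007] line z [ 0.0022 -0.0006] x [-0.011 -0.001] -0.1129
top 107 local x [-0.0084 -0.0012  0.0086] y [0.0789 0.0915] z [-0.0075  0.0097  0.0146]
```

View pics/side7m.png

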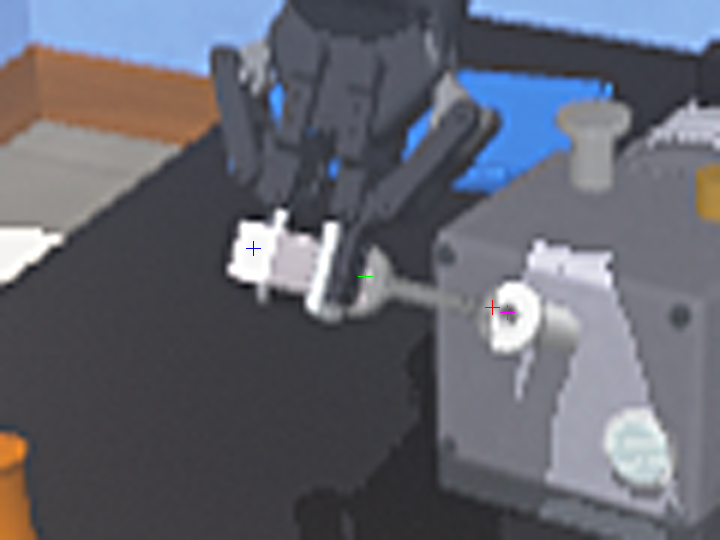

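View pics/top7m.png

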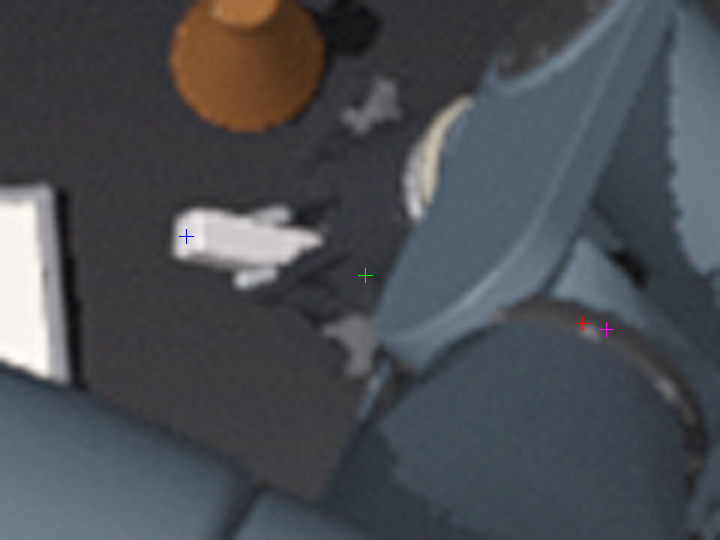

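Side crop: probe tip at ~(490,307), aimed straight at the bore at (508,312); the tail markers match. Now I insert gently while watching the force.

```bash
python3 -m handwheel '[0.4,0.03,-0.03,0,0,0,0.5, 0.9,0.05,-0.05,0,0,0,0.5, 1.4,0.05,-0.05,0,0,0,0.5, 1.9,0.05,-0.05,0,0,0,0.5, 2.4,0.05,-0.05,0,0,0,0.5, 2.9,0.05,-0.05,0,0,0,0.5, 3,0.05,-0.05,0,0,0,0.5, 3,0.05,-0.05,0,0,0,0.5]' 80
python3 - <<'E'
from h import *
from station import manip
for n in("side","top"):
    s=manip.snapshot(n);np.savez(n+"8.npz",**s)
E
python3 tgt.py -.015;python3 chk.py 8
```

```text
t: 9.95
tcp_pos: [0.5654, 0.0065, 0.179]
tool_rot: [-0.323, 0.63, -0.383, 0.594]
force: [-0.2, 0.3, -1.4]
finger_gap: 0.192
shift cm [-0.1  -0.03 -0.  ] turn [ 0.001 -0.001  0.   ] min rows 0.0 t 10.05
[-0.1  0.9 -1.1] 0.1971713926958566
gy [0.0858 0.8619 0.4997] pitch 29.98 origin [ 0.5578 -0.0523  0.1913] tip [ 0.5475 -0.1557  0.1313]
side 113 local x [-0.0092 -0.0053  0.0083] y [0.0871 0.0929] z [-0.0109 -0.0008  0.0098]
 probe 69 [-0.0008 -0.08   -0.0003] line z [-0.015  -0.0015] x [-0.0079 -0.0014] -0.1192
top 107 local x [-0.0089 -0.0015  0.0086] y [0.0793 0.0921] z [-0.005   0.0107  0.0151]
```

View pics/side8m.png

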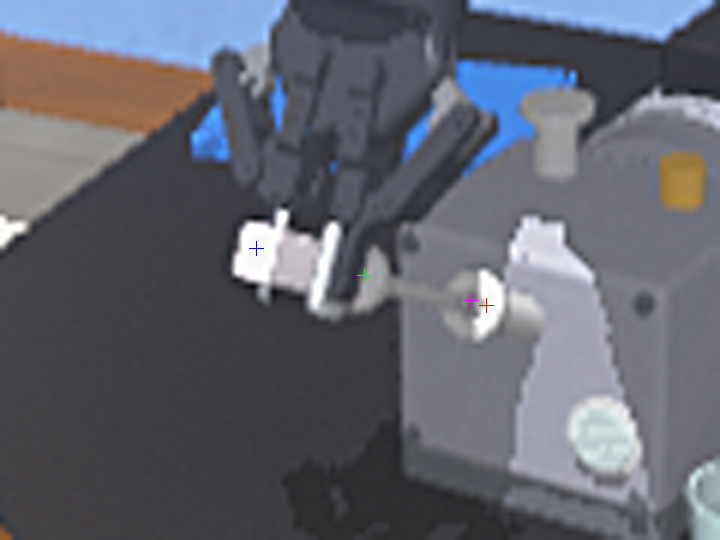

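The probe enters the bore (flange at (475,305)) with no force. Continuing.

```bash
python3 -m handwheel '[0.5,0,0,0,0,0,0.5, 1.2,0,0,0,0,0,0.5, 2,0,0,0,0,0,0.5, 2.8,0,0,0,0,0,0.5, 3.6,0,0,0,0,0,0.5, 4.4,0,0,0,0,0,0.5, 4.9,0,0,0,0,0,0.5, 5,0,0,0,0,0,0.5]' 80; python3 tgt.py -.066
```

```text
t: 10.72
tcp_pos: [0.5611, -0.0374, 0.1535]
tool_rot: [-0.323, 0.63, -0.383, 0.593]
force: [-1.0, 0.3, -1.1]
finger_gap: 0.196
shift cm [-0.15 -0.03 -0.  ] turn [ 0.001 -0.003  0.001] min rows 0.0 t 10.72
[-1.   0.3 -1.1] 0.19649442629003355
```

```bash
python3 -m handwheel '[0.5,0,0,0,0,0,0.5, 1.2,0,0,0,0,0,0.5, 2,0,0,0,0,0,0.5, 2.8,0,0,0,0,0,0.5, 3.5,0,0,0,0,0,0.5, 4,0,0,0,0,0,0.5, 4.3,0,0,0,0,0,0.5, 4.5,0,0,0,0,0,0.5, 4.5,0,0,0,0,0,0.5]' 80; python3 tgt.py -.12
python3 - <<'E'
from h import *
from station import manip
for n in("side","top"):
    s=manip.snapshot(n);np.savez(n+"9.npz",**s)
E
python3 chk.py 9
```

```text
t: 11.47
tcp_pos: [0.5571, -0.0755, 0.1315]
tool_rot: [-0.323, 0.629, -0.383, 0.594]
force: [-2.0, 0.3, -2.6]
finger_gap: 0.201
shift cm [ 0.83 -0.03  0.02] turn [ 0.001 -0.002  0.001] min rows 0.2 t 11.47
[-2.   0.3 -2.6] 0.20124655155657153
gy [0.0857 0.8624 0.4989] pitch 29.93 origin [ 0.5495 -0.1344  0.1437] tip [ 0.5392 -0.2379  0.0838]
side 93 local x [-0.0093 -0.0053  0.0085] y [0.088  0.0927] z [-0.0105 -0.0004  0.0097]
 probe 22 [-0.0061 -0.0478  0.0002] line z [0.0496 0.0025] x [ 0.0048 -0.0059] -0.0734
```

View pics/side9m.png

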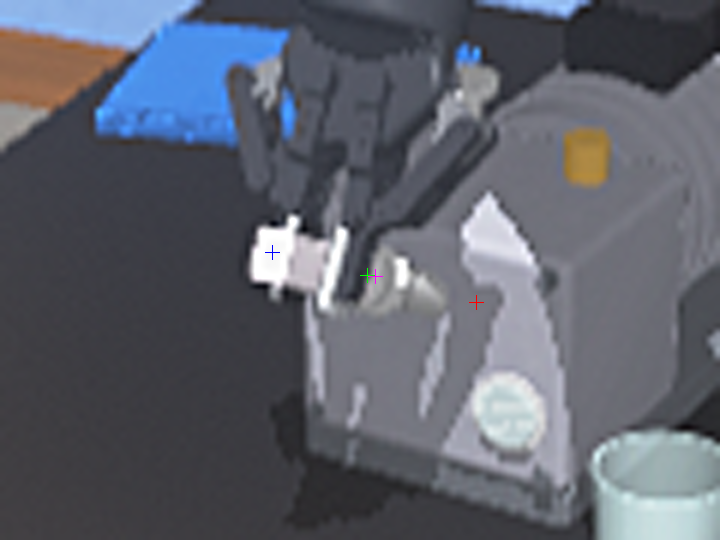

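```bash
python3 -m handwheel '[0.2,0,0,0,0,0,0.5, 0.4,0,0,0,0,0,0.5, 0.6,0,0,0,0,0,0.5, 0.8,0,0,0,0,0,0.5, 0.8,0,0,0,0,0,0.5, 0.8,0,0,0,0,0,0.5]' 80; python3 tgt.py -.12
```

```text
t: 12.07
tcp_pos: [0.5565, -0.0811, 0.1282]
tool_rot: [-0.323, 0.63, -0.383, 0.594]
force: [-1.0, 3.8, 1.2]
finger_gap: 0.198
shift cm [ 0.18 -0.03  0.03] turn [ 0.001 -0.001 -0.001] min rows 0.0 t 12.07
[-1.   3.8  1.2] 0.1980770706170409
```

```bash
python3 -m handwheel '[0.1,0,0,0,0,0,0.5, 0.2,0,0,0,0,0,0.5, 0.2,0,0,0,0,0,0.5, 0.2,0,0,0,0,0,0.5, 0.2,0,0,0,0,0,0.5]' 80; python3 tgt.py -.12
python3 - <<'E'
from h import *
from station import manip
for n in("side","top"):
    s=manip.snapshot(n);np.savez(n+"10.npz",**s)
E
python3 chk.py 10
```

```text
t: 12.48
tcp_pos: [0.5565, -0.0811, 0.1283]
tool_rot: [-0.322, 0.63, -0.381, 0.595]
force: [-0.6, 7.6, 5.3]
finger_gap: 0.196
shift cm [ 0.18 -0.02  0.03] turn [ 0.001 -0.001 -0.005] min rows 0.0 t 12.48
[-0.6  7.6  5.3] 0.19642850054331334
gy [0.0852 0.8595 0.5039] pitch 30.26 origin [ 0.5489 -0.1403  0.14  ] tip [ 0.5387 -0.2435  0.0795]
side 97 local x [-0.0085 -0.0045  0.0095] y [0.0871 0.0951] z [-0.0108 -0.0007  0.0096]
 probe 23 [-0.0059 -0.0447 -0.0008] line z [0.1338 0.0052] x [ 0.0023 -0.0058] -0.0689
```

View pics/side10m.png

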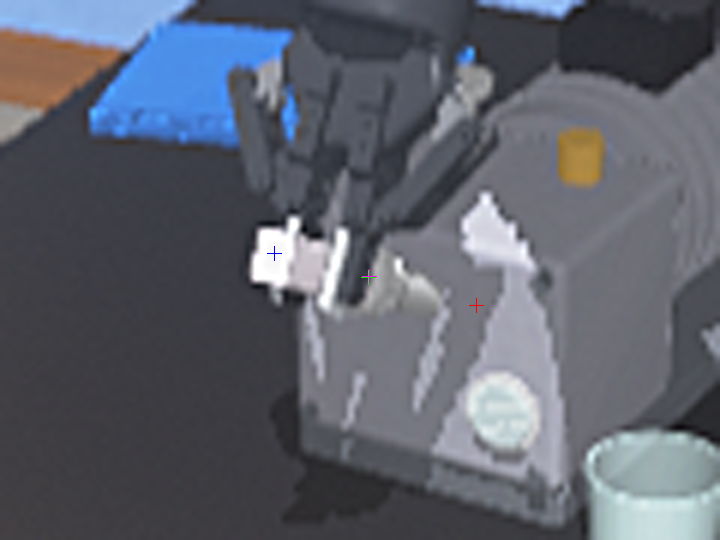

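```bash
python3 -m handwheel '[0.1,0,0,0,0,0,0.5, 0.25,0,0,0,0,0,0.5, 0.25,0,0,0,0,0,0.5, 0.25,0,0,0,0,0,0.5, 0.25,0,0,0,0,0,0.5, 0.25,0,0,0,0,0,0.5]' 80; python3 tgt.py -.12
python3 - <<'E'
from h import *
from station import manip
s=manip.snapshot("side");np.savez("side11.npz",**s)
f=cv2.cvtColor(s["frame"],cv2.COLOR_RGB2BGR);c=proj(s,[.549,-.142,.14])[0].astype(int)
cv2.imwrite("pics/home.png",cv2.resize(f[c[1]-25:c[1]+25,c[0]-30:c[0]+30],None,fx=12,fy=12,interpolation=cv2.INTER_CUBIC))
E
```

```text
t: 13.08
tcp_pos: [0.5565, -0.081, 0.1284]
tool_rot: [-0.321, 0.631, -0.38, 0.596]
force: [0.1, 12.0, 10.5]
finger_gap: 0.195
shift cm [ 0.2  -0.01  0.03] turn [ 0.001 -0.001 -0.009] min rows 0.1 t 13.08
[ 0.1 12.  10.5] 0.19470416777542607
```

View pics/home.png

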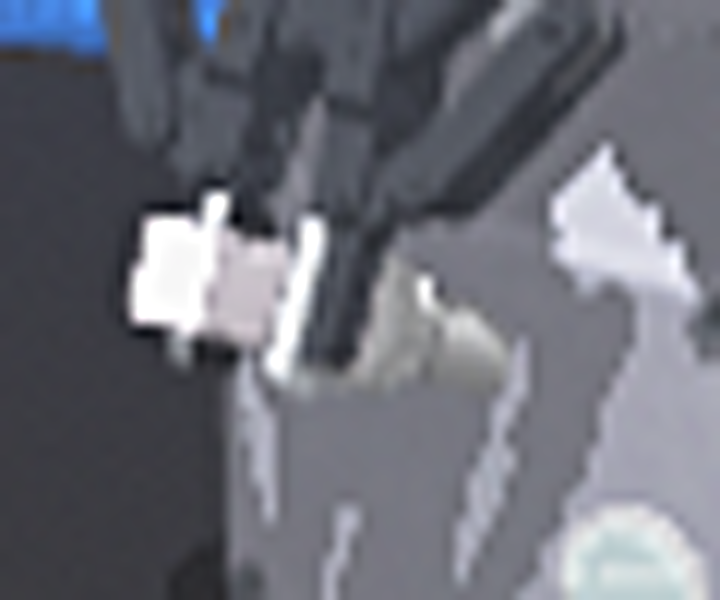

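The collar lies against the flange with no gap (around (385,340)). The position hasn't moved while the axial force rose to 16 N, so it is at the hard stop. Now drawing out.

```bash
python3 -m handwheel '[-0.5,0,0,0,0,0,0.5, -1,0,0,0,0,0,0.5, -2,0,0,0,0,0,0.5, -3,0,0,0,0,0,0.5, -4.2,0,0,0,0,0,0.5, -5.4,0,0,0,0,0,0.5, -6.6,0,0,0,0,0,0.5, -7.8,0,0,0,0,0,0.5, -9,0,0,0,0,0,0.5, -9,0,0,0,0,0,0.5]' 80; python3 tgt.py -.03
```

```text
t: 13.97
tcp_pos: [0.5642, -0.0055, 0.1723]
tool_rot: [-0.324, 0.629, -0.382, 0.595]
force: [-1.3, 2.1, -0.1]
finger_gap: 0.194
shift cm [-0.03 -0.01 -0.  ] turn [ 0.001  0.002 -0.001] min rows 0.0 t 13.97
[-1.3  2.1 -0.1] 0.19447215481892974
```

```bash
python3 -m handwheel '[-0.7,0,0,0,0,0,0.5, -1.5,0,0,0,0,0,0.5, -2.5,0,0,0,0,0,0.5, -3.5,0,0,0,0,0,0.5, -4.5,0,0,0,0,0,0.5, -5.5,0,0,0,0,0,0.5, -6.5,0,0,0,0,0,0.5, -7,0,0,0,0,0,0.5, -7,0,0,0,0,0,0.5, -7,0,0,0,0,0,0.5]' 80; python3 tgt.py .04
python3 - <<'E'
from h import *
from station import manip
for n in("side","top"):
    s=manip.snapshot(n);np.savez(n+"12.npz",**s)
E
python3 chk.py 12
```

```text
t: 14.8
tcp_pos: [0.5699, 0.0524, 0.2056]
tool_rot: [-0.324, 0.629, -0.383, 0.594]
force: [0.3, 0.8, -2.1]
finger_gap: 0.196
shift cm [-0.33 -0.03 -0.  ] turn [ 0.001 -0.     0.001] min rows 0.1 t 14.8
[ 0.3  0.8 -2.1] 0.19619932728202089
gy [0.0858 0.8622 0.4993] pitch 29.95 origin [ 0.5622 -0.0073  0.2173] tip [ 0.5519 -0.1107  0.1574]
side 128 local x [-0.0091 -0.0061  0.0083] y [0.0872 0.0942] z [-0.0108 -0.0001  0.0102]
 probe 54 [-0.     -0.0668 -0.0005] line z [ 0.0073 -0.    ] x [-0.0136 -0.0009] -0.113
top 115 local x [-0.0088 -0.0011  0.0083] y [0.0796 0.0924] z [-0.0067  0.0102  0.0141]
```

View pics/side12m.png

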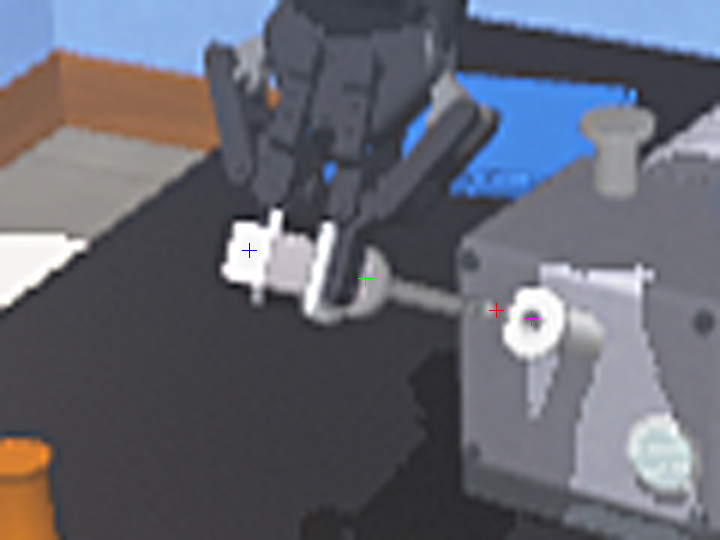

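The rod is fully out: tip at (497,310), about 37 mm clear of the mouth at (531,318). Next I level it and go high to above the viewing block.

```bash
cat > fin.py <<'E'
import sys
from h import *
z=float(sys.argv[1]);Rt=frame(np.radians(-5.6),0)
gy=-Rt.apply([1,0,0]);ty=Rt.apply([0,1,0]);gx=Rt.apply([0,0,1])
tip=np.array([.582,.177,z]);o=tip+.12*gy
step(o+.0018*gx+.0457*gy+.0402*ty,Rt)
E
python3 fin.py .2
python3 - <<'E'
from h import *
s=load("side0");W=cloud(s).reshape(-1,3)
m=(W[:,0]>.5)&(W[:,0]<.72)&(W[:,1]>.25)&(W[:,1]<.45)&(W[:,2]>.006);p=W[m];print(len(p),p.min(0),p.max(0))
E
```

```text
shift cm [-22.97  18.49   0.15] turn [ 0.001 -0.001 -0.523] min rows 7.1 t 14.9
254 [0.56657117 0.30283119 0.00613699] [0.65074455 0.43799416 0.02286688]
```

```bash
python3 -m handwheel '[-2.5,1,0,0,0,-0.04,0.5, -5,3,0,0,0,-0.1,0.5, -7.5,5,0,0,0,-0.16,0.5, -10,7,0,0,0,-0.22,0.5, -12.5,9,0.1,0,0,-0.28,0.5, -15,11,0.1,0,0,-0.34,0.5, -17.5,13,0.1,0,0,-0.4,0.5, -19.5,15,0.15,0,0,-0.45,0.5, -21.5,17,0.15,0,0,-0.49,0.5, -22.9,18.4,0.15,0,0,-0.523,0.5]' 80
python3 -m handwheel '[0,0,0,0,0,0,0.5, 0,0,0,0,0,0,0.5, 0,0,0,0,0,0,0.5, 0,0,0,0,0,0,0.5]' 80
python3 - <<'E'
from h import *
from station import manip
for n in("side","top","wrist"):
    s=manip.snapshot(n);np.savez(n+"13.npz",**s)
    cv2.imwrite(f"pics/{n}13.png",cv2.cvtColor(s["frame"],cv2.COLOR_RGB2BGR))
E
python3 chk.py 13; python3 fin.py .075
```

```text
t: 15.73
tcp_pos: [0.5993, 0.3437, 0.1593]
tool_rot: [-0.476, 0.524, -0.523, 0.474]
force: [-0.0, 0.3, -1.6]
finger_gap: 0.199
t: 16.07
tcp_pos: [0.6, 0.3394, 0.1604]
tool_rot: [-0.475, 0.525, -0.524, 0.474]
force: [-0.3, -0.3, -1.2]
finger_gap: 0.193
gy [1.003e-01 9.950e-01 2.000e-04] pitch 0.01 origin [0.594  0.2941 0.2011] tip [0.582  0.1747 0.2011]
side 226 local x [-0.0095 -0.0055  0.0091] y [0.0801 0.092 ] z [-0.0094  0.0048  0.0111]
 probe 132 [-0.0001 -0.0632  0.0006] line z [0.0031 0.0008] x [-0.0163 -0.0012] -0.121
 probe 115 [ 0.0005 -0.0653  0.0027] line z [0.0039 0.0029] x [-0.0042  0.0002] -0.1213
shift cm [-0.22 12.61 -0.05] turn [ 0.001 -0.003 -0.   ] min rows 3.0 t 16.22
```

View pics/side13m.png

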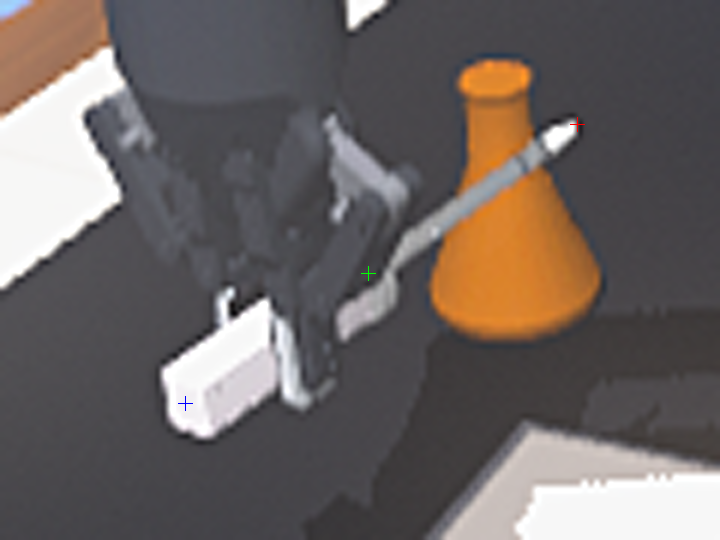

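View pics/wrist13.png

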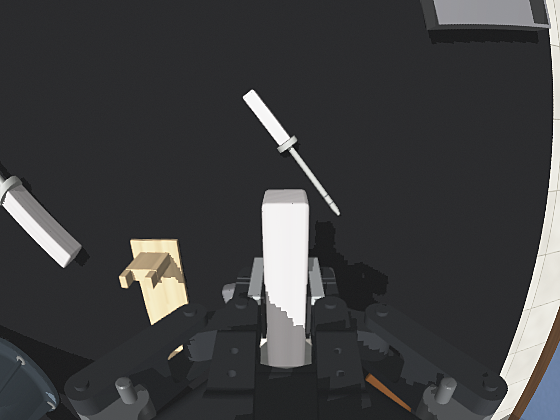

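The rod is held level, and its tip at side crop (575,123) matches the model marker. The decoy rod lies beyond the gripper. Next I descend to 55 mm above the block.

```bash
python3 -m handwheel '[0,1,0,0,0,0,0.5, -0.05,3,0,0,0,0,0.5, -0.1,5.2,0,0,0,0,0.5, -0.15,7.4,-0.05,0,0,0,0.5, -0.2,9.4,-0.05,0,0,0,0.5, -0.2,11,-0.05,0,0,0,0.5, -0.2,12,-0.05,0,0,0,0.5, -0.2,12.4,-0.05,0,0,0,0.5, -0.2,12.6,-0.05,0,0,0,0.5, -0.2,12.6,-0.05,0,0,0,0.5]' 80
python3 -m handwheel '[0,0,0,0,0,0,0.5, 0,0,0,0,0,0,0.5, 0,0,0,0,0,0,0.5, 0,0,0,0,0,0,0.5, 0,0,0,0,0,0,0.5, 0,0,0,0,0,0,0.5]' 80
python3 - <<'E'
from h import *
from station import manip
for n in("side","top"):
    s=manip.snapshot(n);np.savez(n+"14.npz",**s)
    cv2.imwrite(f"pics/{n}14.png",cv2.cvtColor(s["frame"],cv2.COLOR_RGB2BGR))
E
python3 chk.py 14; python3 fin.py .075
```

```text
t: 17.05
tcp_pos: [0.5998, 0.3429, 0.0347]
tool_rot: [-0.475, 0.524, -0.524, 0.475]
force: [-0.1, -0.5, -1.9]
finger_gap: 0.196
t: 17.55
tcp_pos: [0.5995, 0.3431, 0.0348]
tool_rot: [-0.475, 0.524, -0.524, 0.475]
force: [-0.3, -0.4, -1.7]
finger_gap: 0.195
gy [9.800e-02 9.952e-01 1.000e-04] pitch 0.0 origin [0.5932 0.2977 0.0748] tip [0.5814 0.1783 0.0748]
side 205 local x [-0.0083 -0.0044  0.0096] y [0.08   0.0923] z [-0.0093  0.006   0.0124]
 probe 105 [ 0.0003 -0.0703  0.0015] line z [0.0043 0.0018] x [-0.0244 -0.0015] -0.1205
 probe 95 [ 0.0007 -0.0664  0.0029] line z [0.0124 0.0037] x [-0.0098  0.    ] -0.1216
shift cm [ 0.13 -0.02  0.06] turn [ 0.001 -0.    -0.   ] min rows 0.0 t 17.65
```

View pics/side14.png

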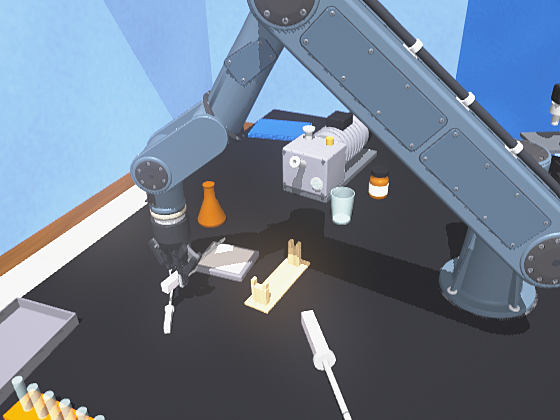

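View pics/top14.png

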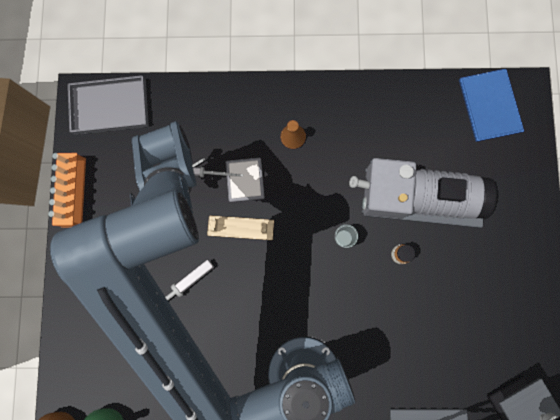

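The top view shows the tip over the middle of the white block at about (240,175). The beaker (346,236), flask (293,134) and jar (403,253) are at their starting pixels.

```bash
python3 - <<'E'
from station import manip
s=manip.sense();print(s['t'],abs(s['qd']).max(),s['finger_gap'],s['force'])
print(manip.sign_off())
E
```

```text
17.65 0.0032281426788479477 0.19701830136020085 [ 0.74348847 -0.72089556 -1.84318591]
the job is handed in; nothing more can be done
None
```

I took the rod from its cradle, pushed it down the guide tube to a hard stop, drew it right out, and handed the job in with it held level over the viewing block, at 17.65 s of 54. Sign-off gives no verdict, so these are my own checks:

- **Collar home:** the rod stopped moving while the axial force rose to about 16 N, and the picture showed no gap at the flange. My model left about 2 mm to go at that point, which is within the mouth estimate's error and the 3 mm limit.
- **Drawn out:** the side picture and the model agreed that the tip was about 37 mm clear of the mouth.
- **Final pose:** the rod is level to within 0.1°. Its tip is about 55 mm above the block and within about 4 mm of its centre. The arm is still, the wrist force is only about 2 N (the rod's weight), and the fingers are closed on the handle at 80 N.
- **Glassware:** the beaker, flask and jar are at the same pixels as at the start in the top picture.

**What disagreed:**
- The real fingertips sit about 39 mm further back along the tool than the stated TCP offset. My first grasp therefore closed in the air above the handle, without touching it. I corrected for this using the pictures, and the rod then followed the model to 1–2 mm.
- My three estimates of the block's centre differed by up to 5 mm, well within the 30 mm allowed.

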